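Scan the flat medicine carton at the pharmacy desk

ROBOT

A 7-joint arm with a two-finger parallel gripper is mounted at the origin on the work surface. World frame = base frame: x ahead of the robot, y to its left, z up, the work surface at z = 0. Lengths are in m, angles in degrees, forces in N, time in s.
With the tool pointing down it reaches from about 0.425 to 0.875 m from the base axis. Payload 4.7 kg.
Tool frame: the origin (TCP) lies between the finger pads; the fingertips stand env.finger_overhang ahead of it and the grasp point (between the pads) lies 5 mm behind it (env.finger_overhang is the distance from the TCP to the fingertips, in m); z points along the fingers, y is the line along which they close (so a half turn about z gives the same grasp; the last joint's range is limited). The gripper opens to 87 mm and grips with 3 to 60 N. Pads are 19 mm wide; open, the fingers measure 117 mm over their backs; the gripper's body (75 mm by 190 mm) begins 51 mm behind the grasp point.
Start: joints at [-66.858, 18.392, -4.016, 83.108, 1.295, 78.541, -3.26], TCP at [0.247, 0.601, 0.237] pointing down, gripper open.
Joint ranges: [-163.93, 163.93], [-17.29, 119.83], [-79.2, 71.16], [3.27, 140.29], [-89.18, 269.18], [5.43, 117.66], [-154.24, 154.24]. Speed limits (degrees/s): [147.25, 147.25, 180, 180, 180, 180, 180].

INTERFACE

Orientations are given as [roll, pitch, yaw] about the fixed x, y, z axes, in that order (R = Rz(yaw) Ry(pitch) Rx(roll)).
In Python, from cell import telemetry, eyes, env, models gives the robot as it stands. The module is installed in compiled form; this text tells all that it offers.
- The arm moves only by the tool drive_tool, never from a script. Its arguments are lists of equal length, an entry for each row: "angular": the turn, a rotation vector about the tool's x, y, z in rad, a list of three; "delta_pos": the shift along the tool's x, y, z in cm, a list of three; "gripper": the finger opening in cm, from 0 to 8.7. A call has 1 to 20 rows; each row shifts and turns the commanded pose from where the row before left it, along the tool's axes as they then stand; what a row does not reach is not made up. A row lasts 1/10 s, in which the tool goes at most 50 mm and 8.59 degrees, less where a joint would pass 70% of its speed; a pose out of reach is approached as far as the arm can. A call with a gripper value outside its range is refused whole. The fingers move at their own pace and stop on an object; "squeeze" is the grip in N (left out, the last holds). Time passes only in rows, so rows that do not move let the fingers close. It gives the time, the measured TCP pose, the force, the opening and the grip force at its end, in the units of the state.
- telemetry.get_obs(): the state, without advancing time (a new reading comes with each control period).
- eyes.read_camera(name): name is "scene" or "top" or "wrist"; returns a dict with "pixels" (420x560x3 uint8, red, green, blue), "mtx" (3x3 intrinsics, pixels), "origin" and "orientation" of the camera in the world. Camera axes: x right, y down, z forward; pixel columns grow to the right and rows downward; lengths in m; the calibration is good to about 2 mm. A picture is of the moment at which its call begins. There is no depth.
- env.sign_off(): hands the job in; it is judged then, once.
Trained networks look in a picture, given as the dict that the camera call returned (one of the last four; its "shot" number tells which), for a name from the list of things; names that differ only in an ending like _2 or _b are one class to them, and where a whole thing is asked for, a point or a joint stands for the part that bears it (a point fixed in the world has none). Each returns a list of dicts, best first, with "p" (0 to 1); they miss things now and then, are a little off and sometimes report something else, mostly with a low value. They report only what shows in the picture. A call takes as long as a camera call. They do not tell look-alikes from the thing itself.
- models.search_frame(picture, target): "centre" ([column, row] in pixels, amid what is visible of it).
- models.cut_out(picture, target): "pixels" (420x560 bool, what is visible of it) and "centre" ([column, row] in pixels, amid what is visible of it).
The state is a dict: "time_s": time; "qpos": joint angles; "joint_velocities": joint speeds; "effort": joint torques, N m; "tool_pos": TCP position; "tool_rot": TCP orientation; "force": force on the tool from outside, world axes, zero at the start; "wrist_torque": the same for the moment, N m; "grip_width": finger opening in m; "grasp_force": force on a finger pad.
Only numpy, scipy, OpenCV 4.12 (cv2) and the standard library are available. Lean on these libraries where they do the work, as an engineer would, in place of code of your own. Each camera call takes 0.05 s, during which the arm holds its last target. There are 200 camera calls.

TASK

Take the handheld barcode scanner from its charging dock and hold it level and steady for a second about 8 cm above the barcode label on the long flat carton (not the squat one), window centred over the label and looking down, its wide window running along the label's length so that the scan line crosses all the bars. Then lay the scanner back in its place on the dock as it lay before and let go. Do not drop the scanner and do not shift the flat carton.

Things in the scene. Friction and masses are not known exactly. Their poses are not given: they have to be found in the camera images.
- scanner: Black handheld scanner, 0.24 kg, T-shaped from above. Handle: x -85 to 41 mm, 30 wide in y, z 22 to 50. Wide head at +x: x 40 to 76, 70 wide in y, z 0 to 50. Window (60 mm along y, as is the scan line) under the head, centre x 58, y 0, z 0, looking to -z. Origin at window level below the grip point (0, 0, 36 mm), near the centre of mass: grip there across y. z up.
- scan_spot (a point): Unseen point fixed to the scanner, 80 mm straight below the middle of its window (scanner frame x 58, y 0, z -80 mm): where it reads best. Axes as the scanner's.
- dock: Fixed grey charging dock: plate 200 (x) by 110 (y) by 8 mm, with a narrow saddle (x -85 to -45 mm, 24 wide, 22 above the plate) under the tail of the handle. Origin: centre of the plate's underside, on the desk; z up. The docked scanner has its origin at (0, 0, 8 mm) of the dock and the same axes, head flat on the plate, handle on the saddle.
- label (a point): Centre of the barcode label (70 by 32 mm) on top of the long flat loose carton (130 x 65 x 36 mm high), 22 mm from the carton's middle towards its +x end. x runs along carton and label (across the bars), z up. Bystanders: a squat carton (78 x 78 x 72 mm) with a like label and a round white jar (60 wide, 85 mm high); the three swap places.
Not all that is in view belongs to the job. Leave any yellow look-alike of the scanner alone.

How it is judged:
By the outcome, as a careful person would: the job done as asked, in the order asked, and still so for the second after the job is handed in, with the robot touching nothing.
It also fails if it takes over 48 s, if anything falls off the work surface, if the arm or the gripper's body presses on something with over 40 N, if the wrist force passes 120 N, or if a joint passes its speed limit or range.

## Working session

There is one attempt and no reset: what is moved stays moved. The work goes in short steps, Python scripts to look and compute and a tool call to move; the robot and the scene stay as the last step left them, time stands still between calls to the robot, and variables do not carry over. Pictures are saved under pics/ and viewed, at most 10 in all, crops included, and the job is handed in when it is done.

Besides the shell and the picture viewer there is one more tool, called as a command line: name --argument value ..., lists and objects as JSON in quotes. drive_tool: Moves the arm, as the interface text tells. Its arguments: {"type":"object","properties":{"angular":{"type":"array","items":{"type":"array","items":{"type":"number"}}},"delta_pos":{"type":"array","items":{"type":"array","items":{"type":"number"}}},"gripper":{"type":"array","items":{"type":"number"}},"squeeze":{"type":"number"}},"required":["angular","delta_pos","gripper"]}

```bash
mkdir -p pics
cat > h.py <<'E'
import numpy as np, cv2
from scipy.spatial.transform import Rotation as R
from cell import telemetry, eyes, env, models
def rot(o):
    o=np.array(o,float)
    return o if o.shape==(3,3) else R.from_euler('xyz',o,degrees=True).as_matrix()
def ray(p,uv,z):
    "intersect pixel rays with plane height z"
    uv=np.atleast_2d(np.array(uv,float)); M=np.array(p['mtx']); O=np.array(p['origin']); Q=rot(p['orientation'])
    d=(Q@np.linalg.inv(M)@np.c_[uv,np.ones(len(uv))].T).T
    return O+d*((z-O[2])/d[:,2])[:,None]
def proj(p,X):
    c=(np.atleast_2d(X)-np.array(p['origin']))@rot(p['orientation'])
    c=c@np.array(p['mtx']).T; return c[:,:2]/c[:,2:]
def save(p,n,img=None):
    cv2.imwrite('pics/'+n,cv2.cvtColor(p['pixels'] if img is None else img,cv2.COLOR_RGB2BGR))
E
python3 - <<'E'
from h import *
s=telemetry.get_obs(); print(s['tool_pos'],s['tool_rot'],s['force'],env.finger_overhang)
P={n:eyes.read_camera(n) for n in('top','scene')}
for n,p in P.items():
    print(n,p['origin'],p['orientation'],p['mtx'])
    for t in('scanner','dock','label'):
        for d in models.cut_out(p,t): print(t,d['p'],d['centre'],d['pixels'].sum(), ray(p,[d['centre']],.03)[0].round(3))
save(P['top'],'both.png',np.vstack([P['top']['pixels']]))
save(P['scene'],'sc.png')
E
```

```text
[0.24682703 0.60075683 0.2354802 ] [-1.79894054e+02  4.17969398e-03  1.57668866e+02] [ 0.53472783  0.15912628 -0.30670233] 0.014
top [ 0.47800708 -0.02258633  0.9263193 ] [-173.86709033    0.52631171  -90.98178301] [[394.14614293   0.         277.85727344]
 [  0.         394.14614293 212.78574244]
 [  0.           0.           1.        ]]
scanner 0.9 [423.8, 206.7] 1451 [ 0.582 -0.349  0.03 ]
scanner 0.88 [334.2, 159.0] 1328 [ 0.697 -0.149  0.03 ]
dock 0.8 [407.3, 227.0] 2491 [ 0.537 -0.309  0.03 ]
label 0.81 [285.6, 228.4] 1685 [ 0.538 -0.033  0.03 ]
scene [1.13737414 0.00135379 0.74192477] [-144.44569056    0.60703092   90.605769  ] [[398.01821352   0.         282.69061036]
 [  0.         398.01821352 212.17202223]
 [  0.           0.           1.        ]]
scanner 0.57 [220.0, 242.5] 1675 [ 0.707 -0.142  0.03 ]
scanner 0.55 [142.6, 194.5] 1541 [ 0.58  -0.332  0.03 ]
scanner 0.52 [154.5, 195.1] 1879 [ 0.582 -0.304  0.03 ]
dock 0.56 [155.8, 191.4] 1743 [ 0.571 -0.303  0.03 ]
label 0.9 [274.1, 185.4] 1739 [ 0.553 -0.032  0.03 ]
```

View pics/both.png

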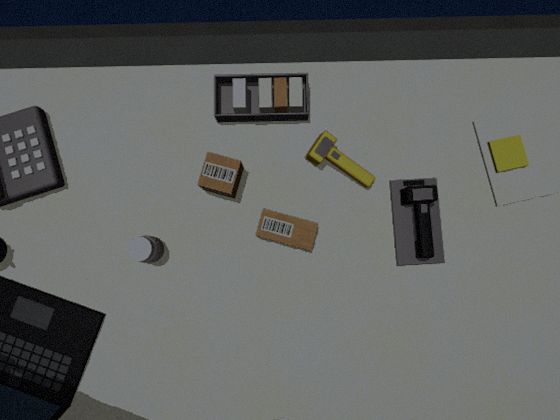

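Black T-shaped scanner at (424,207) on the grey dock (417,222). The yellow look-alike is at (340,158), so I leave it alone. The long flat carton is at (287,230), with its label near (278,227). The squat carton is at (221,173) and the jar at (147,249). Next I'll confirm with one crop and fit the poses.

Run:
```python
from h import *
p=eyes.read_camera('top'); im=p['pixels']
c=cv2.resize(im[170:275,250:450],None,fx=4,fy=4,interpolation=cv2.INTER_CUBIC)
c=np.clip(c.astype(float)*1.8,0,255).astype(np.uint8); save(p,'crop.png',c)
def fit(mask,z,name):
    cs,_=cv2.findContours(mask.astype(np.uint8),cv2.RETR_EXTERNAL,cv2.CHAIN_APPROX_NONE)
    k=np.vstack(cs)[:,0]; w=ray(p,k,z)[:,:2].astype(np.float32)
    r=cv2.minAreaRect(w); b=cv2.boxPoints(r); e=b[1]-b[0]; f=b[2]-b[1]
    l=e if np.hypot(*e)>np.hypot(*f) else f
    print(name,np.round(r[0],4),np.round(r[1],4),'long axis yaw',np.degrees(np.arctan2(l[1],l[0])).round(1))
D=models.cut_out(p,'dock'); S=[d for d in models.cut_out(p,'scanner')]
S=min(S,key=lambda d:abs(d['centre'][0]-424))
L=min(models.cut_out(p,'label'),key=lambda d:abs(d['centre'][0]-286))
fit(D[0]['pixels']|S['pixels'],.008,'dock'); fit(D[0]['pixels'],.008,'dockonly'); fit(S['pixels'],.05,'scanner'); fit(L['pixels'],.036,'carton')
# label white pixels
hsv=cv2.cvtColor(im,cv2.COLOR_RGB2HSV); m=np.zeros(im.shape[:2],bool); m[212:242,257:305]=1
w=m&L['pixels']&(hsv[...,1]<60)&(hsv[...,2]>90); print(w.sum())
fit(cv2.morphologyEx(w.astype(np.uint8),cv2.MORPH_CLOSE,np.ones((3,3))),.036,'label')
```

```text
dock [ 0.5528 -0.3375] [0.1997 0.1113] long axis yaw 2.1
dockonly [ 0.5528 -0.3375] [0.1997 0.1113] long axis yaw 2.1
scanner [ 0.5508 -0.328 ] [0.0805 0.1641] long axis yaw -2.9
carton [ 0.5368 -0.0334] [0.1305 0.0671] long axis yaw 73.4
329
label [ 0.549  -0.0209] [0.0986 0.0491] long axis yaw 73.7
```

View pics/crop.png

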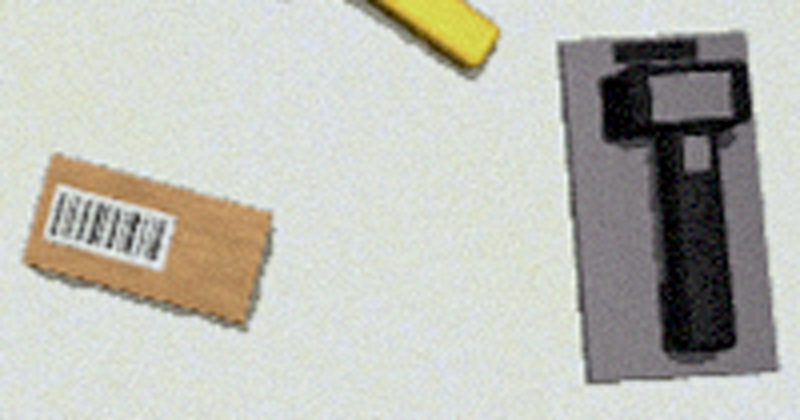

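The crop confirms three things:
- The black scanner lies head-up-image (+x) on the dock.
- The flat carton carries its label at the left (+y) end, so carton yaw is about 73.4°.
- The yellow piece is separate.

I'm heading for the dock via a waypoint.

drive_tool --angular '[[0,0,0],[0,0,0],[0,0,0],[0,0,0],[0,0,0],[0,0,0],[0,0,0],[0,0,0],[0,0,0],[0,0,0],[0,0,0],[0,0,0],[0,0,0]]' --delta_pos '[[-3.26,-2.41,-0.2],[-3.26,-2.41,-0.2],[-3.26,-2.41,-0.2],[-3.26,-2.41,-0.2],[-3.26,-2.41,-0.2],[-3.26,-2.41,-0.2],[-3.26,-2.41,-0.2],[-3.26,-2.41,-0.2],[-3.26,-2.41,-0.2],[-3.26,-2.41,-0.2],[-3.26,-2.41,-0.2],[-3.26,-2.41,-0.2],[-3.26,-2.41,-0.2]]' --gripper '[8.7,8.7,8.7,8.7,8.7,8.7,8.7,8.7,8.7,8.7,8.7,8.7,8.7]'

```text
time_s: 1.9
tool_pos: [0.5207, 0.1489, 0.2631]
tool_rot: [179.9, 0.0, 157.7]
force: [0.6, 0.4, 0.3]
grip_width: 0.0868
grasp_force: 0.0
```

drive_tool --angular '[[0,0,0],[0,0,0],[0,0,0],[0,0,0],[0,0,0],[0,0,0],[0,0,0],[0,0,0],[0,0,0],[0,0,0],[0,0,0],[0,0,0]]' --delta_pos '[[-1.79,-3.65,0.33],[-1.79,-3.65,0.33],[-1.79,-3.65,0.33],[-1.79,-3.65,0.33],[-1.79,-3.65,0.33],[-1.79,-3.65,0.33],[-1.79,-3.65,0.33],[-1.79,-3.65,0.33],[-1.79,-3.65,0.33],[-1.79,-3.65,0.33],[-1.79,-3.65,0.33],[-1.79,-3.65,0.33]]' --gripper '[8.7,8.7,8.7,8.7,8.7,8.7,8.7,8.7,8.7,8.7,8.7,8.7]'

```text
time_s: 3.1
tool_pos: [0.5525, -0.3377, 0.223]
tool_rot: [180.0, 0.0, 157.7]
force: [-0.2, -0.3, 0.4]
grip_width: 0.087
grasp_force: 0.0
```

drive_tool --angular '[[0,0,0.136],[0,0,0.136],[0,0,0.136],[0,0,0.136],[0,0,0.136],[0,0,0.136],[0,0,0.136],[0,0,0.136],[0,0,0.136],[0,0,0.136],[0,0,0.136],[0,0,0.136],[0,0,0.136],[0,0,0.136],[0,0,0.136],[0,0,0.136],[0,0,0.136],[0,0,0.136],[0,0,0.136],[0,0,0.136]]' --delta_pos '[[0,0,0],[0,0,0],[0,0,0],[0,0,0],[0,0,0],[0,0,0],[0,0,0],[0,0,0],[0,0,0],[0,0,0],[0,0,0],[0,0,0],[0,0,0],[0,0,0],[0,0,0],[0,0,0],[0,0,0],[0,0,0],[0,0,0],[0,0,0]]' --gripper '[8.7,8.7,8.7,8.7,8.7,8.7,8.7,8.7,8.7,8.7,8.7,8.7,8.7,8.7,8.7,8.7,8.7,8.7,8.7,8.7]'

```text
time_s: 5.1
tool_pos: [0.5525, -0.336, 0.2229]
tool_rot: [-180.0, -0.0, 1.5]
force: [0.6, 0.3, 0.6]
grip_width: 0.0872
grasp_force: 0.0
```

```bash
cat > look.py <<'E'
from h import *
p=eyes.read_camera('wrist'); im=p['pixels'].copy()
D=models.cut_out(p,'dock'); S=models.cut_out(p,'scanner'); print([(d['p'],d['centre']) for d in D+S])
def fit(mask,z,name):
    cs,_=cv2.findContours(mask.astype(np.uint8),cv2.RETR_EXTERNAL,cv2.CHAIN_APPROX_NONE)
    k=max(cs,key=len)[:,0]; w=ray(p,k,z)[:,:2]
    r=cv2.minAreaRect(w.astype(np.float32)); b=cv2.boxPoints(r); e=b[1]-b[0]; f=b[2]-b[1]
    l=e if np.hypot(*e)>np.hypot(*f) else f
    print(name,np.round(r[0],4),np.round(r[1],4),'yaw',np.degrees(np.arctan2(l[1],l[0])).round(1))
if D and S: fit(D[0]['pixels']|S[0]['pixels'],.008,'dock')
if S:fit(S[0]['pixels'],.058,'scanner')
def draw(pose,z,pts,col):
    x,y,a=pose; a=np.radians(a); Q=np.array([[np.cos(a),-np.sin(a)],[np.sin(a),np.cos(a)]])
    w=np.c_[np.array(pts)@Q.T+[x,y],np.full(len(pts),z)]
    cv2.polylines(im,[proj(p,w).round().astype(int)],True,col,1)
pose=(.5528,-.3375,2.1)
draw(pose,.008,[(-.1,-.055),(.1,-.055),(.1,.055),(-.1,.055)],(255,0,0))
draw(pose,.058,[(-.085,-.015),(.04,-.015),(.04,-.035),(.076,-.035),(.076,.035),(.04,.035),(.04,.015),(-.085,.015)],(0,255,0))
save(p,'w1.png',im)
E
python3 look.py
```

```text
[(0.7, [263.0, 184.4]), (0.86, [96.9, 37.9])]
dock [ 0.5523 -0.338 ] [0.1988 0.1105] yaw 2.1
scanner [ 0.6754 -0.1889] [0.1362 0.0415] yaw 65.5
```

View pics/w1.png

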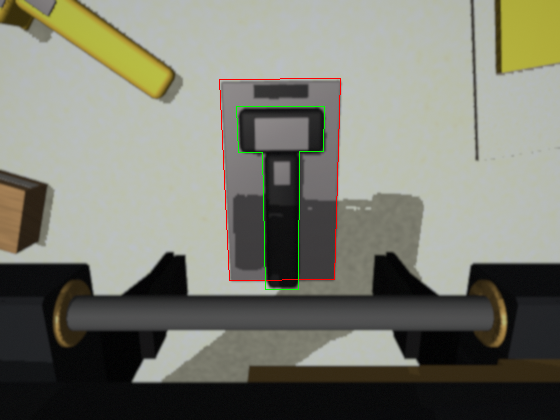

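The overlay sits on the dock and scanner within 1–2 mm (dock centre about (280,180) px). I'm descending.

drive_tool --angular '[[0,0,-0.005],[0,0,0],[0,0,0],[0,0,0],[0,0,0],[0,0,0],[0,0,0],[0,0,0]]' --delta_pos '[[0,0,2.5],[0,0,2.5],[0,0,2.5],[0,0,2.5],[0,0,2],[0,0,1],[0,0,0],[0,0,0]]' --gripper '[8.7,8.7,8.7,8.7,8.7,8.7,8.7,8.7]'

```text
time_s: 6.05
tool_pos: [0.5526, -0.3368, 0.0938]
tool_rot: [180.0, -0.1, 2.2]
force: [-0.3, -0.1, 1.0]
grip_width: 0.0874
grasp_force: 0.0
```

drive_tool --angular '[[0,0,0],[0,0,0],[0,0,0],[0,0,0],[0,0,0],[0,0,0]]' --delta_pos '[[0,0.06,1.5],[0,0,1.5],[0,0,1.2],[0,0,0.8],[0,0,0.4],[0,0,0]]' --gripper '[8.7,8.7,8.7,8.7,8.7,8.7]' --squeeze 25

```text
time_s: 6.65
tool_pos: [0.5519, -0.3368, 0.0382]
tool_rot: [-180.0, 0.1, 2.1]
force: [-0.1, 0.6, 0.8]
grip_width: 0.0873
grasp_force: 0.0
```

drive_tool --angular '[[0,0,0],[0,0,0],[0,0,0],[0,0,0],[0,0,0],[0,0,0],[0,0,0],[0,0,0]]' --delta_pos '[[0,0,0],[0,0,0],[0,0,0],[0,0,0],[0,0,0],[0,0,0],[0,0,0],[0,0,0]]' --gripper '[6,4,2.5,2.5,2.5,2.5,2.5,2.5]'

```text
time_s: 7.45
tool_pos: [0.5523, -0.337, 0.0389]
tool_rot: [180.0, -0.0, 2.1]
force: [0.6, -1.3, -0.2]
grip_width: 0.0313
grasp_force: 0.4
```

drive_tool --angular '[[0,0,0],[0,0,0],[0,0,0],[0,0,0]]' --delta_pos '[[0,0,0],[0,0,0],[0,0,0],[0,0,0]]' --gripper '[2,2,2,2]'

```text
time_s: 7.85
tool_pos: [0.5523, -0.3371, 0.039]
tool_rot: [180.0, -0.0, 2.1]
force: [1.3, -0.7, -0.5]
grip_width: 0.0298
grasp_force: 25.0
```

drive_tool --angular '[[0,0,0],[0,0,0],[0,0,0],[0,0,0],[0,0,0],[0,0,0],[0,0,0],[0,0,0],[0,0,0],[0,0,0]]' --delta_pos '[[0,0,-0.3],[0,0,-0.6],[0,0,-1],[0,0,-1.5],[0,0,-2],[0,0,-2],[0,0,-2],[0,0,-2],[0,0,-1.5],[0,0,-0.6]]' --gripper '[2,2,2,2,2,2,2,2,2,2]'

```text
time_s: 8.85
tool_pos: [0.5528, -0.3377, 0.1765]
tool_rot: [179.9, -0.2, 2.1]
force: [-0.3, -0.5, -2.9]
grip_width: 0.0298
grasp_force: 25.0
```

drive_tool --angular '[[0,0,0.05],[0,0,0.07],[0,0,0.086],[0,0,0.07],[0,0,0.05],[0,0,0],[0,0,0],[0,0,0],[0,0,0],[0,0,0],[0,0,0],[0,0,0],[0,0,0],[0,0,0],[0,0,0],[0,0,0],[0,0,0],[0,0,0],[0,0,0]]' --delta_pos '[[0,0,0],[0,0,0],[0,0,0],[0,0,0],[0,0,0],[-0.5,-0.97,0],[-1,-1.93,0],[-1.6,-3.09,0],[-1.6,-3.09,0],[-1.6,-3.09,0],[-1.6,-3.09,0],[-1.6,-3.09,0],[-1.6,-3.09,0],[-1.6,-3.09,0],[-1.6,-3.09,0],[-1.2,-2.3,0],[-0.5,-0.98,0],[0,0,0],[0,0,0]]' --gripper '[2,2,2,2,2,2,2,2,2,2,2,2,2,2,2,2,2,2,2]'

```text
time_s: 10.75
tool_pos: [0.4867, 0.0045, 0.1738]
tool_rot: [-180.0, 0.0, -16.5]
force: [1.2, 0.2, -2.4]
grip_width: 0.0298
grasp_force: 25.0
```

```bash
cat > look2.py <<'E'
from h import *
import sys
s=telemetry.get_obs(); tp=np.array(s['tool_pos']); T=rot(s['tool_rot']); print(tp.round(4),np.round(s['tool_rot'],1))
# scanner frame: x=tool x, y=-tool y, z=-tool z ; origin 31mm ahead of TCP
Q=T@np.diag([1,-1,-1]); O=tp+T@[0,0,.031]
sc=O+Q@[.058,0,-.08]; print('scan spot',sc.round(4),'yaw',np.degrees(np.arctan2(Q[1,0],Q[0,0])).round(1))
sil=np.array([(-.085,-.015),(.04,-.015),(.04,-.035),(.076,-.035),(.076,.035),(.04,.035),(.04,.015),(-.085,.015)])
a=np.radians(73.4); C=np.array([.5368,-.0334]); A=np.array([[np.cos(a),-np.sin(a)],[np.sin(a),np.cos(a)]])
out=[]
for n in('wrist','scene'):
    p=eyes.read_camera(n); im=p['pixels'].copy()
    W=O+np.c_[sil,np.full(8,.05)]@Q.T
    cv2.polylines(im,[proj(p,W).round().astype(int)],True,(0,255,0),1)
    W=O+np.array([(.04,-.035,0),(.076,-.035,0),(.076,.035,0),(.04,.035,0)])@Q.T
    cv2.polylines(im,[proj(p,W).round().astype(int)],True,(0,255,255),1)
    for pts,col in(([(-.065,-.0325),(.065,-.0325),(.065,.0325),(-.065,.0325)],(255,0,0)),([(-.013,-.016),(.057,-.016),(.057,.016),(-.013,.016)],(255,0,255))):
        W=np.c_[np.array(pts)@A.T+C,np.full(4,.036)]; cv2.polylines(im,[proj(p,W).round().astype(int)],True,col,1)
    out.append(im)
save(p,sys.argv[1],np.hstack([cv2.resize(out[0],(400,300)),cv2.resize(out[1][100:310,140:420],(400,300))]))
save(p,sys.argv[1][:-4]+'b.png',np.hstack([cv2.resize(o,None,fx=1,fy=1) for o in out[:1]]))
E
python3 look2.py w2.png
```

```text
[0.4867 0.0045 0.1738] [-180.     0.   -16.5]
scan spot [ 0.5423 -0.0119  0.0628] yaw -16.5
```

View pics/w2.png

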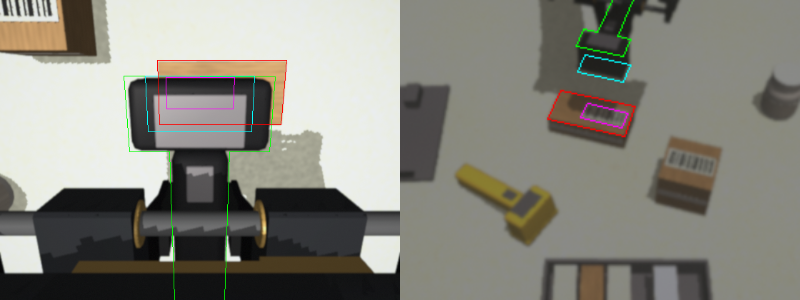

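The red and magenta outlines match the flat carton and its label, and the head sits over the label. Now descend 2.7 cm and hold for more than 1 s.

drive_tool --angular '[[0,0,0],[0,0,0],[0,0,0],[0,0,0],[0,0,0],[0,0,0],[0,0,0]]' --delta_pos '[[0.06,0,0.4],[0,0,0.7],[0,0,0.8],[0,0,0.5],[0,0,0.3],[0,0,0],[0,0,0]]' --gripper '[2,2,2,2,2,2,2]'

```text
time_s: 11.55
tool_pos: [0.4877, 0.0046, 0.147]
tool_rot: [180.0, -0.0, -16.6]
force: [0.4, -0.3, -1.6]
grip_width: 0.0297
grasp_force: 25.0
```

```bash
python3 look2.py w3.png
```

```text
[0.4877 0.0046 0.147 ] [180.   -0.  -16.6]
scan spot [ 0.5433 -0.012   0.036 ] yaw -16.6
```

View pics/w3.png

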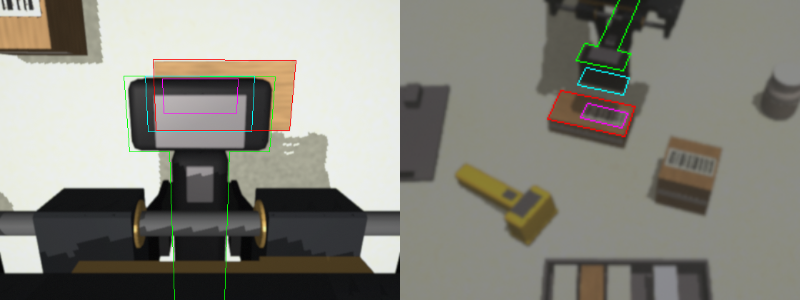

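The outlines still fit and the scan spot is on the label centre to within about 1 mm. Holding now.

drive_tool --angular '[[0,0,0],[0,0,0],[0,0,0],[0,0,0],[0,0,0],[0,0,0],[0,0,0],[0,0,0],[0,0,0],[0,0,0],[0,0,0],[0,0,0],[0,0,0],[0,0,0],[0,0,0],[0,0,0],[0,0,0],[0,0,0]]' --delta_pos '[[0,0,0],[0,0,0],[0,0,0],[0,0,0],[0,0,0],[0,0,0],[0,0,0],[0,0,0],[0,0,0],[0,0,0],[0,0,0],[0,0,0],[0,0,0],[0,0,0],[0,0,0],[0,0,0],[0,0,0],[0,0,0]]' --gripper '[2,2,2,2,2,2,2,2,2,2,2,2,2,2,2,2,2,2]'

```text
time_s: 13.45
tool_pos: [0.4876, 0.0047, 0.147]
tool_rot: [-180.0, -0.0, -16.6]
force: [-0.3, 0.0, -3.4]
grip_width: 0.0298
grasp_force: 25.0
```

drive_tool --angular '[[0,0,0],[0,0,0],[0,0,0],[0,0,0],[0,0,0],[0,0,0],[0,0,0],[0,0,0],[0,0,0],[0,0,0],[0,0,0],[0,0,0],[0,0,0],[0,0,0],[0,0,0],[0,0,0],[0,0,0],[0,0,0]]' --delta_pos '[[0,0,-0.5],[0,0,-1],[0,0,-1.2],[0.5,0.97,0],[1,1.93,0],[1.6,3.09,0],[1.6,3.09,0],[1.6,3.09,0],[1.6,3.09,0],[1.6,3.09,0],[1.6,3.09,0],[1.6,3.09,0],[1.6,3.09,0],[1.2,2.3,0],[0.44,0.98,0],[0,0,0],[0,0,0],[0,0,0]]' --gripper '[2,2,2,2,2,2,2,2,2,2,2,2,2,2,2,2,2,2]'

```text
time_s: 15.25
tool_pos: [0.553, -0.3347, 0.174]
tool_rot: [-179.9, 0.0, -16.4]
force: [1.0, 1.5, -2.9]
grip_width: 0.0297
grasp_force: 25.0
```

drive_tool --angular '[[0,0,-0.05],[0,0,-0.07],[0,0,-0.086],[0,0,-0.07],[0,0,-0.05],[0,0,0],[0,0,0],[0,0,0],[0,0,0],[0,0,0],[0,0,0],[0,0,0],[0,0,0]]' --delta_pos '[[0,0,0],[0,0,0],[0,0,0],[0,0,0],[0,0,0],[0,0,1],[0,0,2],[0,0,2],[0,0,2],[0,0,2],[0,0,1],[0,0,0],[0,0,0]]' --gripper '[2,2,2,2,2,2,2,2,2,2,2,2,2]'

```text
time_s: 16.55
tool_pos: [0.5526, -0.3368, 0.0744]
tool_rot: [180.0, -0.0, 2.1]
force: [0.2, 0.4, -2.5]
grip_width: 0.03
grasp_force: 25.0
```

drive_tool --angular '[[0,0,0],[0,0,0],[0,0,0],[0,0,0],[0,0,0],[0,0,0],[0,0,0],[0,0,0]]' --delta_pos '[[-0.03,0.03,0.8],[0,0,0.9],[0,0,0.7],[0,0,0.5],[0,0,0.3],[0,0,0.2],[0,0,0],[0,0,0]]' --gripper '[2,2,2,2,2,2,2,2]'

```text
time_s: 17.35
tool_pos: [0.5521, -0.3374, 0.0402]
tool_rot: [180.0, -0.0, 2.1]
force: [0.5, 0.6, -2.4]
grip_width: 0.0297
grasp_force: 25.0
```

drive_tool --angular '[[0,0,0],[0,0,0],[0,0,0],[0,0,0]]' --delta_pos '[[0,0,0.06],[0,0,0.06],[0,0,0],[0,0,0]]' --gripper '[2,2,2,2]'

```text
time_s: 17.75
tool_pos: [0.5522, -0.3373, 0.0389]
tool_rot: [180.0, -0.0, 2.1]
force: [0.2, -0.1, -2.1]
grip_width: 0.0296
grasp_force: 25.0
```

drive_tool --angular '[[0,0,0],[0,0,0],[0,0,0]]' --delta_pos '[[0,0,0.06],[0,0,0],[0,0,0]]' --gripper '[2,2,2]'

```text
time_s: 18.05
tool_pos: [0.5522, -0.3374, 0.0389]
tool_rot: [-180.0, -0.0, 2.1]
force: [-2.3, 1.9, 5.7]
grip_width: 0.0298
grasp_force: 25.0
```

Contact: the force rose to +5.7 N, so the scanner is seated. Releasing gently and retreating.

drive_tool --angular '[[0,0,0],[0,0,0],[0,0,0],[0,0,0],[0,0,0],[0,0,0],[0,0,0],[0,0,0],[0,0,0],[0,0,0],[0,0,0],[0,0,0]]' --delta_pos '[[0,0,0],[0,0,0],[0,0,0],[0,0,0],[0,0,0],[0,0,0],[0,0,0],[0,0,0],[0,0,0],[0,0,0],[0,0,0],[0,0,0]]' --gripper '[3.2,3.5,4,5,6,7,8,8.6,8.6,8.6,8.6,8.6]'

```text
time_s: 19.25
tool_pos: [0.552, -0.3373, 0.0382]
tool_rot: [-180.0, -0.0, 2.1]
force: [0.3, -0.9, -0.3]
grip_width: 0.0858
grasp_force: 0.0
```

drive_tool --angular '[[0,0,0],[0,0,0],[0,0,0],[0,0,0],[0,0,0],[0,0,0],[0,0,0],[0,0,0],[0,0,0],[0,0,0]]' --delta_pos '[[0,0,-0.5],[0,0,-1],[0,0,-2],[0,0,-3],[0,0,-3],[0,0,-3],[0,0,-3],[0,0,-2],[0,0,-0.9],[0,0,0]]' --gripper '[8.6,8.6,8.6,8.6,8.6,8.6,8.6,8.6,8.6,8.6]'

```text
time_s: 20.25
tool_pos: [0.5524, -0.3379, 0.2238]
tool_rot: [179.9, -0.1, 2.1]
force: [0.9, -0.2, -0.4]
grip_width: 0.0862
grasp_force: 0.0
```

```bash
sed -i "s/w1.png/w4.png/" look.py; python3 look.py
```

```text
[(0.79, [295.5, 185.5]), (0.8, [97.9, 37.0]), (0.72, [280.5, 161.5])]
dock [ 0.5524 -0.3384] [0.1992 0.11  ] yaw 2.1
scanner [ 0.6752 -0.1893] [0.1361 0.0404] yaw 65.4
```

View pics/w4.png

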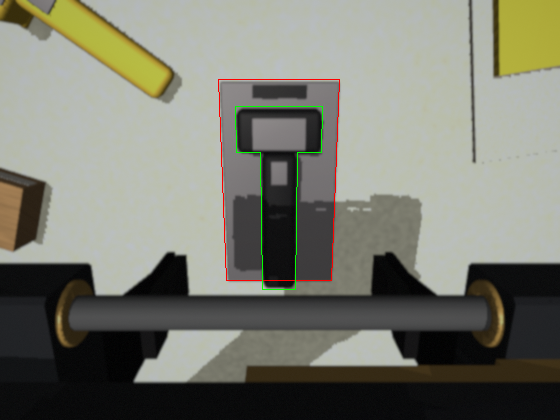

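The scanner lies on the dock as before: its head at (279,130) px fills the model outline and its handle is on the saddle. The gripper is clear, so I'm handing in.

```bash
python3 -c "
from cell import env; print(env.sign_off())"
```

```text
the job is handed in; nothing more can be done
None
```

I held the scanner level over the flat carton's label for about 2 s, with its window 8 cm above the label, then laid it back in the dock, let go and handed in at about 20 s on the robot's clock; no verdict came back.

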